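# Clamp down the sterilising container's strip

## Task

Close the clamping strip on the lid of the sterilising container: starting at the link next to the round post, run a fingertip along the curve and gently press the four grey links right down, one after another. Then push the steel catch fully home towards the last link. Do not grip or lift anything, leave the things standing around where they are, and finish clear of everything.

Things in the scene. Friction and masses are not known exactly. Their poses are not given: they have to be found in the camera images.
- container: Closed metal sterilising container, fixed on the counter: 208 mm (its x) by 348 mm (its y), lid top 70 mm above the counter, origin at the centre of its underside; its front (-x) faces the robot at yaw 0. On the lid four grey plastic links form a clamping strip along an arc bulging to the front, radius 200 mm about the point x = 140 mm, y = 0 of this frame, between flat dark edgings.
- post_top (a point): Centre of the top of the fixed round dark post (30 mm wide, 10 mm above the lid) at the container's +y end of the strip, beside link 1. The sliding catch stands at the strip's other end, beyond link 4.
- link1_top (a point): Centre of the top of link 1, the link next to the round post (the container's +y end); moves with it. Axes: x level along the strip towards the catch, z up. The link is 49 mm long, 24 wide (flat top 12 long, ends sloping 27 degrees so that a finger can glide on from the next link); links are 52 mm apart. Top 11 mm above the lid when raised, 1.5 mm when fully down. Slippery plastic.
- link1 (a joint): How far link 1 is pressed down, m: 0 raised, 0.0095 fully down on a rigid stop; from 0.006 on it is clamped. It takes about 3 N to move and stays where it is left.
- link2_top (a point): Centre of the top of link 2, the second link; moves with it. Axes: x level along the strip towards the catch, z up. The link is 49 mm long, 24 wide (flat top 12 long, ends sloping 27 degrees so that a finger can glide on from the next link); links are 52 mm apart. Top 11 mm above the lid when raised, 1.5 mm when fully down. Slippery plastic.
- link2 (a joint): How far link 2 is pressed down, m: 0 raised, 0.0095 fully down on a rigid stop; from 0.006 on it is clamped. It takes about 3 N to move and stays where it is left.
- link3_top (a point): Centre of the top of link 3, the third link; moves with it. Axes: x level along the strip towards the catch, z up. The link is 49 mm long, 24 wide (flat top 12 long, ends sloping 27 degrees so that a finger can glide on from the next link); links are 52 mm apart. Top 11 mm above the lid when raised, 1.5 mm when fully down. Slippery plastic.
- link3 (a joint): How far link 3 is pressed down, m: 0 raised, 0.0095 fully down on a rigid stop; from 0.006 on it is clamped. It takes about 3 N to move and stays where it is left.
- link4_top (a point): Centre of the top of link 4, the last link, next to the catch; moves with it. Axes: x level along the strip towards the catch, z up. The link is 49 mm long, 24 wide (flat top 12 long, ends sloping 27 degrees so that a finger can glide on from the next link); links are 52 mm apart. Top 11 mm above the lid when raised, 1.5 mm when fully down. Slippery plastic.
- link4 (a joint): How far link 4 is pressed down, m: 0 raised, 0.0095 fully down on a rigid stop; from 0.006 on it is clamped. It takes about 3 N to move and stays where it is left.
- catch_end (a point): Sliding catch: steel block 24 mm long, 26 wide, from 3 to 18 mm above the lid, with a flat tongue towards link 4. This point, which moves with it, is the centre of its outer end face (turned away from link 4), 10.5 mm above the lid. Axes: x level, outward, away from link 4; z up. Outside this face the lid is free for 40 mm.
- catch (a joint): Travel of the catch towards link 4, along minus x of catch_end, m: 0 open, 0.022 fully home on its stop, its tongue over link 4. It takes about 3 N to slide and stays where it is left.
- jar_mid (a point): Bystander, loose, to be left alone: amber glass jar, 34 mm wide, 42 mm high, standing on the lid behind the strip. Point on its middle, about half-way up.
- mirror_mid (a point): Bystander, loose, to be left alone: dental mirror, 171 mm long with an 8 mm handle, lying on the lid behind the jar. Point on its middle, about half-way up.
- curing_mid (a point): Bystander, loose, to be left alone: curing light in its round white stand, 68 mm wide, 125 mm high, on the counter. Point on its middle, about half-way up.
- cast_mid (a point): Bystander, loose, to be left alone: ivory dental cast, 60 by 66 mm, 24 mm high, on the counter. Point on its middle, about half-way up.
- cup_mid (a point): Bystander, loose, to be left alone: white cup, 68 mm wide, 80 mm high, on the counter. Point on its middle, about half-way up.
- carton_mid (a point): Bystander, loose, to be left alone: cardboard box 50 by 100 mm, 55 mm high, on the counter. Point on its middle, about half-way up.
- rinse_mid (a point): Bystander, loose, to be left alone: small clear bottle, 48 mm wide, 100 mm high, on the counter. Point on its middle, about half-way up.

How it is judged:
By the outcome, as a careful person would: the job done as asked, in the order asked, and still so for the second after the job is handed in, with the robot touching nothing.
It also fails if it takes over 54 s, if anything falls off the work surface, if the arm or the gripper's body presses on something with over 40 N, if the wrist force passes 120 N, or if a joint passes its speed limit or range.

## Robot

A 7-joint arm with a two-finger parallel gripper is mounted at the origin on the work surface. World frame = base frame: x ahead of the robot, y to its left, z up, the work surface at z = 0. Lengths are in m, angles in degrees, forces in N, time in s.
With the tool pointing down it reaches from about 0.425 to 0.825 m from the base axis. Payload 3.6 kg.
Tool frame: the origin (TCP) lies midway between the tips of the shut fingers; the grasp point (between the pads) lies 19 mm behind it; z points along the fingers, y is the direction in which the jaws open and shut (so a half turn about z gives the same grasp; the last joint's range is limited). The gripper opens to 85 mm and grips with 20 to 120 N. Pads are 22 mm wide; open, the fingers measure 114 mm over their backs; the gripper's body (76 mm by 85 mm) begins 54 mm behind the grasp point. The pads swing forward as they close: fully open they stand 13 mm farther back than shut.
Start: joints at [-65.403, 35.231, -0.722, 81.555, 0.464, 63.22, -2.315], TCP at [0.286, 0.584, 0.202] pointing down, gripper open.
Joint ranges: [-178.69, 178.69], [-17.37, 117.87], [-77.05, 75.6], [15.02, 138.74], [-78.02, 258.01], [0.78, 113.62], [-162.83, 162.83]. Speed limits (degrees/s): [159.86, 159.86, 180, 180, 180, 180, 180].

## Interface

Orientations are given as [roll, pitch, yaw] about the fixed x, y, z axes, in that order (R = Rz(yaw) Ry(pitch) Rx(roll)).
In Python, from station import ctrl gives the robot as it stands. The module is installed in compiled form; this text tells all that it offers.
- The arm moves only by the shell command python3 -m handwheel 'ROWS' [FORCE]. ROWS is a JSON object of lists of equal length, an entry for each row: "gripper": the opening, from 0 (shut) to 1 (fully open); "offset": the shift along the tool's x, y, z in units of 250 mm (1.0 is 250 mm), a list of three; "spin": the turn about the tool's z in units of 90 degrees (1.0 is 90 degrees). In form: {"gripper": [gripper, ...], "offset": [[dx, dy, dz], ...], "spin": [spin, ...]}. A call has 1 to 12 rows; each row shifts and turns the pose as measured when the row begins, along the tool's axes as they then stand; what a row does not reach is not made up. A row lasts 1/12 s, in which the tool goes at most 41.7 mm and 7.16 degrees, less where a joint would pass 70% of its speed; a pose out of reach is approached as far as the arm can. A call with a number of a shift or a turn outside -1 to 1 is refused whole. A call with a gripper value outside its range is refused whole. The fingers move at their own pace and stop on an object; FORCE is the grip in N (left out, the last holds). Time passes only in rows, so rows that do not move let the fingers close. It gives the time, the measured TCP pose, the force and the opening at its end, in the units of the state.
- ctrl.read_state(): the state, without advancing time (a new reading comes with each control period).
- ctrl.grab_frame(name): name is "side" or "top"; returns (picture, depth): 400x640x3 uint8, red, green, blue; 400x640 float32, m along the optical axis (not along the pixel's ray), 0 where there is no reading.
- ctrl.camera_model(name): a dict with "fovy" (degrees; the focal length in pixels is half the picture's height over the tangent of half this angle, whatever the lens; pixels are square), "cx", "cy" (the principal point, pixels), "world_from_camera" (4x4, takes a point from camera to world coordinates). Camera axes: x right, y up, looking along -z (the intrinsics and any distortion apply to the point x, -y, -z); pixel columns grow to the right and rows downward; lengths in m; the calibration is good to about 2 mm. A picture is of the moment at which its call begins. camera_model takes no time and is no camera call.
- ctrl.job_done(): hands the job in, once; it reports no verdict.
The state is a dict: "t": time; "joints": joint angles; "dq": joint speeds; "joint_efforts": joint torques, N m; "eef_pos": TCP position; "tcp_rot": TCP orientation; "contact_force": force on the tool from outside, world axes, zero at the start; "moment": the same for the moment, N m; "gripper_width": finger opening in m.
Only numpy, scipy, OpenCV 4.12 (cv2) and the standard library are available. Lean on these libraries where they do the work, as an engineer would, in place of code of your own. Each camera call takes 0.05 s, during which the arm holds its last target. There are 200 camera calls.

## Working session

There is one attempt and no reset: what is moved stays moved. The work goes in short steps, Python scripts to look and compute and a shell command to move; the robot and the scene stay as the last step left them, time stands still between calls to the robot, and variables do not carry over. Pictures are saved under pics/ and viewed, about 8 in all and at most 12, crops included, and the job is handed in when it is done.

```bash
mkdir -p pics
cat > h.py <<'E'
import numpy as np, cv2
from station import ctrl
def cam(n):
    m=ctrl.camera_model(n); f=200/np.tan(np.radians(m['fovy']/2)); return f,m['cx'],m['cy'],np.array(m['world_from_camera']),m
def cloud(n,d):
    f,cx,cy,T,_=cam(n); v,u=np.mgrid[:400,:640]
    P=np.stack([(u-cx)/f*d,-(v-cy)/f*d,-d,np.ones_like(d)],-1); return (P@T.T)[...,:3]
def ray(n,u,v,z):
    f,cx,cy,T,_=cam(n); r=T[:3,:3]@np.array([(u-cx)/f,-(v-cy)/f,-1]); o=T[:3,3]; return o+r*(z-o[2])/r[2]
def proj(n,p):
    f,cx,cy,T,_=cam(n); q=np.linalg.inv(T)@np.append(p,1); return np.array([cx+f*q[0]/-q[2],cy-f*q[1]/-q[2]])
E
python3 - <<'E'
from h import *
for n in('side','top'):
    p,d=ctrl.grab_frame(n); np.savez(f'{n}0.npz',p=p,d=d); cv2.imwrite(f'pics/{n}0.png',p[...,::-1]); print(n,cam(n),(d>0).mean())
print(ctrl.read_state())
E
```

```text
side (np.float64(500.9839267512579), 323.3339220105531, 197.12295497321392, array([[ 0.86757228,  0.32127886, -0.37960272,  0.22704627],
       [-0.49686551,  0.52767188, -0.68897537, -0.66789588],
       [-0.02104754,  0.78634743,  0.61742588,  0.72938727],
       [ 0.        ,  0.        ,  0.        ,  1.        ]]), {'fovy': 43.52519225846542, 'cx': 323.3339220105531, 'cy': 197.12295497321392, 'world_from_camera': array([[ 0.86757228,  0.32127886, -0.37960272,  0.22704627],
       [-0.49686551,  0.52767188, -0.68897537, -0.66789588],
       [-0.02104754,  0.78634743,  0.61742588,  0.72938727],
       [ 0.        ,  0.        ,  0.        ,  1.        ]])}) 0.99571484375
top (np.float64(478.68318777079594), 312.4133501325907, 203.15093084328325, array([[ 0.00380918,  0.99492119, -0.10058486,  0.48516659],
       [-0.99979025,  0.0058132 ,  0.01963809,  0.04910365],
       [ 0.02012307,  0.10048896,  0.99473465,  1.10509021],
       [ 0.        ,  0.        ,  0.        ,  1.        ]]), {'fovy': 45.35160050892818, 'cx': 312.4133501325907, 'cy': 203.15093084328325, 'world_from_came
[... 252 characters left out ...]
0.9957890625
{'t': 0.1, 'joints': array([-65.40238893,  35.28471367,  -0.72192601,  81.63207589,
         0.46493794,  63.21919436,  -2.31540086]), 'dq': array([-0.06562935, -0.18332738,  0.06361765, -0.24842408, -0.00459129,
        0.06084284, -0.00288524]), 'joint_efforts': array([ 1.13273705e-03, -4.70385075e+01,  2.60171117e-01, -1.71570808e+01,
        1.00891039e-02,  5.86626222e-03, -1.27898571e-05]), 'eef_pos': array([0.28579351, 0.58296016, 0.2007431 ]), 'tcp_rot': array([-1.79866942e+02,  2.95073020e-03,  1.53886765e+02]), 'contact_force': array([-0.46111887,  0.48033159, -0.78042515]), 'moment': array([-0.03278659,  0.01442742,  0.01019977]), 'gripper_width': 0.08517322080380786}
```

View pics/top0.png

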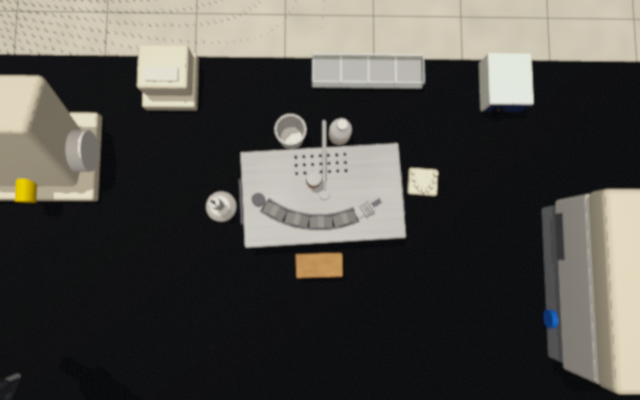

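View pics/side0.png

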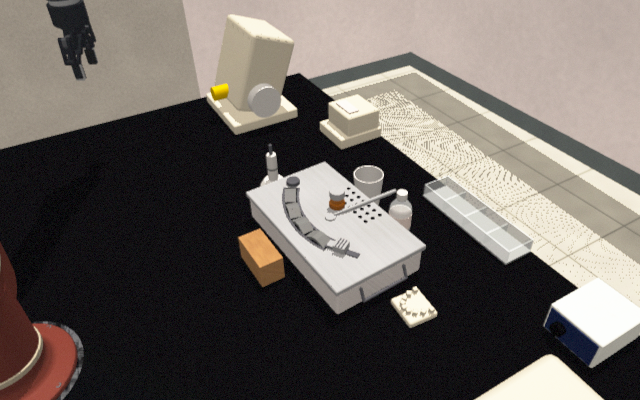

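The top view shows the lid with corners near (240,152), (399,143), (406,237) and (245,247). The post is at (259,200), the links run from (272,208) to (345,216), and the catch is at (367,209). The carton stands in front at (319,265) and the curing light on the left at (221,206).

```bash
cat > m.py <<'E'
from h import *
from scipy.spatial import ConvexHull
for n in('top','side'):
    z=np.load(n+'0.npz'); p,d=z['p'],z['d']; P=cloud(n,d)
    reg=(P[...,0]>.35)&(P[...,0]<.8)&(P[...,1]>-.3)&(P[...,1]<.35)
    tab=reg&(abs(P[...,2])<.015); lid=reg&(abs(P[...,2]-.07)<.008)
    print(n,'table z',np.median(P[tab][:,2]),'lid z',np.median(P[lid][:,2]),lid.sum())
    k,l,s,c=cv2.connectedComponentsWithStats(lid.astype(np.uint8)); i=1+s[1:,4].argmax(); L=P[l==i]
    r=cv2.minAreaRect((L[:,:2]*1000).astype(np.float32)); print(r)
    print(np.c_[cv2.boxPoints(r)])
    reg2=reg&(P[...,2]>.076); k,l,s,c=cv2.connectedComponentsWithStats(reg2.astype(np.uint8))
    for i in range(1,k):
        if s[i,4]>15: print('blob',c[i].round(),s[i,4],P[l==i].mean(0).round(4),P[l==i].min(0).round(3),P[l==i].max(0).round(3))
p=np.load('top0.npz')['p'][185:245,235:395]; a=cv2.resize(p,None,fx=5,fy=5,interpolation=cv2.INTER_CUBIC)
q=np.load('side0.npz')['p'][170:265,260:370]; b=cv2.resize(q,None,fx=3,fy=3,interpolation=cv2.INTER_CUBIC)
o=np.zeros((600,800,3),np.uint8); o[:300]=a; o[300:585,:330]=b; cv2.imwrite('pics/crop1.png',o[...,::-1])
E
python3 m.py
```

```text
top table z 0.001127609286605602 lid z 0.0712032396797575 14261
((633.170166015625, 8.642929077148438), (256.9839172363281, 348.766357421875), 3.845507860183716)
[[ 493.27228  174.01599]
 [ 516.6628  -173.96512]
 [ 773.06805 -156.73013]
 [ 749.67755  191.25098]]
blob [290. 128.] 158 [0.7513 0.0778 0.0868] [0.485 0.046 0.076] [0.784 0.111 1.105]
blob [324. 154.] 210 [0.6979 0.0043 0.0786] [0.616 0.002 0.076] [0.771 0.008 0.084]
blob [342. 127.] 148 [ 0.7523 -0.0326  0.1   ] [ 0.485 -0.049  0.076] [0.768 0.049 1.105]
blob [313. 180.] 218 [0.6345 0.0281 0.1169] [0.485 0.012 0.076] [0.654 0.049 1.105]
blob [258. 199.] 150 [0.5963 0.1464 0.0807] [0.582 0.133 0.077] [0.61  0.161 0.085]
blob [215. 203.] 118 [0.585  0.2329 0.1107] [0.485 0.049 0.076] [0.599 0.247 1.105]
blob [365. 210.] 196 [ 0.5739 -0.082   0.0967] [ 0.485 -0.103  0.076] [0.593 0.049 1.105]
blob [274. 211.] 153 [0.5701 0.1094 0.1   ] [0.485 0.049 0.076] [0.589 0.131 1.105]
blob [297. 219.] 187 [0.5514 0.0621 0.1071] [0.485 0.042 0.076] [0.568 0.085 1.105]
blob [344. 218.] 169 [ 0.5554 -0.0384  0.0918] [ 0.485 -0.057  0.076]
[... 628 characters left out ...]
b [337. 198.] 324 [0.6371 0.0196 0.0993] [0.623 0.009 0.076] [0.656 0.042 0.115]
blob [368. 200.] 124 [0.7024 0.0017 0.0777] [ 0.636 -0.002  0.076] [0.773 0.006 0.08 ]
blob [290. 193.] 83 [0.5725 0.1066 0.0787] [0.558 0.094 0.076] [0.586 0.124 0.081]
blob [402. 197.] 169 [ 0.7562 -0.0397  0.0908] [ 0.744 -0.05   0.076] [ 0.772 -0.023  0.102]
blob [293. 208.] 106 [0.5553 0.0584 0.079 ] [0.542 0.044 0.076] [0.569 0.078 0.083]
blob [302. 223.] 128 [0.5504 0.0071 0.0793] [ 0.538 -0.009  0.076] [0.564 0.027 0.084]
blob [319. 237.] 139 [ 0.5592 -0.0438  0.0791] [ 0.544 -0.059  0.076] [ 0.574 -0.026  0.083]
blob [339. 245.] 239 [ 0.5766 -0.0889  0.0844] [ 0.56  -0.106  0.076] [ 0.597 -0.062  0.09 ]
```

View pics/crop1.png

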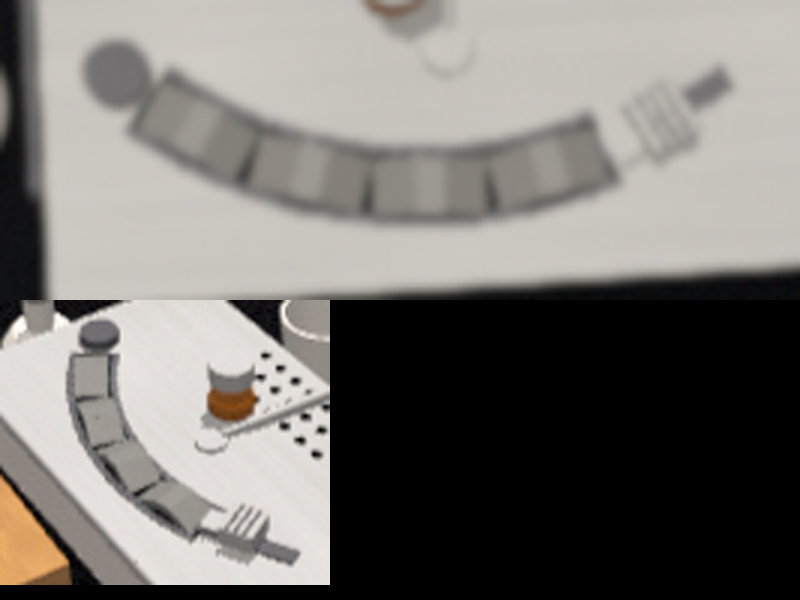

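```bash
cat > m2.py <<'E'
from h import *
# front edge corners averaged from both views -> container frame
fl=np.array([493.2,173.4]);fr=np.array([517.4,-175.5]); e=(fl-fr)/np.linalg.norm(fl-fr); yaw=np.degrees(np.arctan2(-e[0],e[1])); ex=np.array([e[1],-e[0]])
o=(fl+fr)/2+104*ex; A=o+140*ex; print('yaw',yaw,'origin',o,'arc centre',A)
def pol(p): r=p*1000-A; return np.hypot(*r).round(1), np.degrees(np.arctan2(r@e,-(r@ex))).round(2)
for n,u,v in [('L1',274.4,208.6),('L2',297.2,217),('L3',320.8,221.6),('L4',344,218)]:
    p=ray('top',u,v,.081); print(n,p,pol(p[:2]))
for n in('top','side'):
    z=np.load(n+'0.npz'); P=cloud(n,z['d']); Q=P[(P[...,2]>.0765)&(P[...,2]<.12)&(P[...,0]>.5)&(P[...,0]<.615)&(P[...,1]>-.12)&(P[...,1]<.17)]
    r=Q[:,:2]*1000-A; R=np.hypot(*r.T); a=np.degrees(np.arctan2(r@e,-(r@ex)))
    for lo in np.arange(-34,50,1.5):
        m=(a>=lo)&(a<lo+1.5)
        if m.any(): print(n,round(lo+.75,2),m.sum(),'R',R[m].min().round(),R[m].mean().round(1),R[m].max().round(),'z',np.percentile(Q[m,2],[10,50,90]).round(4))
E
python3 m2.py
```

```text
yaw 3.967729199206874 origin [609.05073083   6.14623871] arc centre [748.71517619  15.83348313]
L1 [0.57649676 0.1103877  0.081     ] (np.float64(196.5), np.float64(32.74))
L2 [0.55869886 0.06138181 0.081     ] (np.float64(195.4), np.float64(17.45))
L3 [0.54908514 0.01075757 0.081     ] (np.float64(199.7), np.float64(2.51))
L4 [ 0.55707531 -0.03906065  0.081     ] (np.float64(199.3), np.float64(-12.02))
top -33.25 3 R 197.0 202.0 205.0 z [0.0766 0.0769 0.0781]
top -30.25 25 R 188.0 200.5 213.0 z [0.0862 0.0886 0.0911]
top -28.75 29 R 188.0 199.9 212.0 z [0.0866 0.0887 0.0916]
top -27.25 28 R 187.0 200.1 212.0 z [0.0874 0.0897 0.0923]
top -25.75 31 R 188.0 200.3 213.0 z [0.0867 0.0898 0.0919]
top -24.25 34 R 188.0 200.3 213.0 z [0.0796 0.0872 0.0894]
top -22.75 18 R 193.0 201.4 208.0 z [0.0784 0.0799 0.0815]
top -21.25 14 R 194.0 200.9 208.0 z [0.0788 0.0812 0.0822]
top -19.75 11 R 195.0 202.1 209.0 z [0.0777 0.0801 0.0827]
top -18.25 3 R 192.0 197.7 206.0 z [0.0765 0.0766 0.0768]
top -16.75 10 R 190.0 198.2 207.0 z [0.0768 0.0781 0.0787]
top -15.25 27 R 189.0 200.3 212.0 z [0.0776 0.
[... 4379 characters left out ...]
e 29.75 17 R 187.0 197.5 208.0 z [0.0771 0.0785 0.0804]
side 31.25 19 R 187.0 197.9 208.0 z [0.0783 0.0792 0.0811]
side 32.75 16 R 187.0 198.9 209.0 z [0.0783 0.0796 0.0807]
side 34.25 10 R 187.0 196.5 207.0 z [0.0783 0.0799 0.0807]
side 35.75 4 R 198.0 202.7 209.0 z [0.0773 0.0776 0.0777]
side 40.25 8 R 190.0 195.8 203.0 z [0.0767 0.0786 0.0804]
side 41.75 21 R 184.0 197.4 209.0 z [0.077  0.0786 0.0808]
side 43.25 20 R 183.0 196.4 212.0 z [0.0778 0.0799 0.0812]
side 44.75 18 R 183.0 196.8 208.0 z [0.077  0.0797 0.081 ]
side 46.25 20 R 185.0 198.6 212.0 z [0.0778 0.0799 0.0812]
side 47.75 9 R 188.0 197.2 206.0 z [0.0796 0.0801 0.0812]
side 49.25 2 R 192.0 192.9 194.0 z [0.0784 0.0786 0.0789]
```

```bash
python3 -m handwheel '{"gripper":[0,0,0],"offset":[[0,0,-0.1],[0,0,-0.1],[0,0,0]],"spin":[0,0,0]}' 40
```

```text
t: 0.35
eef_pos: [0.2847, 0.5808, 0.2481]
tcp_rot: [-179.3, 0.0, 153.9]
contact_force: [0.1, 1.4, 1.2]
gripper_width: 0.0518
```

```bash
cat > g.py <<'E'
import sys; from h import *; from scipy.spatial.transform import Rotation as Ro
A=np.array([.7487,.0158]); t=np.radians(3.97); ex=np.array([np.cos(t),np.sin(t)]); e=np.array([-np.sin(t),np.cos(t)])
def arc(R,a): a=np.radians(a); return A+R*(-ex*np.cos(a)+e*np.sin(a))
def info():
    s=ctrl.read_state(); p=s['eef_pos']; r=p[:2]-A
    print('t',s['t'],'tcp',p.round(4),'rot',s['tcp_rot'].round(2),'R',np.hypot(*r).round(4),'a',np.degrees(np.arctan2(r@e,-(r@ex))).round(2),'F',s['contact_force'].round(1),'M',s['moment'].round(2),'w',s['gripper_width'].round(4),'j7',s['joints'][[0,6]].round(0)); return s
def go(p,yaw):
    s=ctrl.read_state(); M=Ro.from_euler('xyz',s['tcp_rot'],degrees=True)
    d=M.inv().apply(np.array(p)-s['eef_pos'])/.25; dy=(yaw-s['tcp_rot'][2]+180)%360-180
    print('goal',np.round(p,4),'offset',d.round(4),'spin',round(-dy/90,4),'rows>=',np.ceil(max(np.linalg.norm(d)/.1667,abs(dy)/7.16)))
if __name__=='__main__':
    info()
    for k in range(1,len(sys.argv)-1,3): R,a,z=map(float,sys.argv[k:k+3]); go([*arc(R,a),z],184-a)
E
python3 g.py .2 32.5 .20 .2 32.5 .1; grep -n . /dev/null; python3 -c "
from g import *
for a in (32.5,17.6,2.7,-12.2,-31.5): print(a,arc(.2,a))"
```

```text
32.5 [0.57298657 0.11132377]
17.6 [0.55433245 0.0629302 ]
2.7 [0.54874913 0.01136723]
-12.2 [ 0.55661207 -0.03989765]
-31.5 [ 0.58581611 -0.10025532]Traceback (most recent call last):
  File "g.py", line 12, in <module>
    info()
    ~~~~^^
  File "g.py", line 6, in info
    print('t',s['t'],'tcp',p.round(4),'rot',s['tcp_rot'].round(2),'R',np.hypot(*r).round(4),'a',np.degrees(np.arctan2(r@e,-(r@ex))).round(2),'F',s['contact_force'].round(1),'M',s['moment'].round(2),'w',s['gripper_width'].round(4),'j7',s['joints'][[0,6]].round(0)); return s
                                                                                                                                                                                                          ^^^^^^^^^^^^^^^^^^^^^^^^
AttributeError: 'float' object has no attribute 'round'
```

```bash
sed -i "s/s\['gripper_width'\].round(4)/round(s['gripper_width'],4)/" g.py; python3 g.py .2 32.5 .20 .2 32.5 .1
```

```text
t 0.35 tcp [0.2847 0.5808 0.2481] rot [-1.7930e+02  1.0000e-02  1.5389e+02] R 0.7311 a 54.58 F [0.1 1.4 1.2] M [ 0.09 -0.    0.04] w 0.0518 j7 [-65.  -2.]
goal [0.573  0.1113 0.2   ] offset [-1.8616 -1.1763  0.2073] spin 0.0266 rows>= 14.0
goal [0.573  0.1113 0.1   ] offset [-1.8615 -1.1714  0.6073] spin 0.0266 rows>= 14.0
```

```bash
python3 -m handwheel '{"gripper":[0,0,0,0,0,0,0,0,0,0],"offset":[[-0.1,-0.065,0],[-0.13,-0.083,0],[-0.13,-0.083,0],[-0.13,-0.083,0],[-0.13,-0.083,0],[-0.13,-0.083,0],[-0.13,-0.083,0],[-0.13,-0.083,0],[-0.13,-0.083,0],[0,0,0]],"spin":[0,0,0,0,0,0,0,0,0,0]}'; python3 g.py .2 32.5 .20 .2 32.5 .1
```

```text
t: 1.18
eef_pos: [0.4623, 0.2802, 0.2388]
tcp_rot: [-178.7, -0.4, 154.5]
contact_force: [0.3, -0.9, 0.4]
gripper_width: -0.0
t 1.1833 tcp [0.4623 0.2802 0.2388] rot [-178.66   -0.4   154.49] R 0.3898 a 46.69 F [ 0.3 -0.9  0.4] M [-0.02 -0.09  0.  ] w -0.0 j7 [-35.  31.]
goal [0.573  0.1113 0.2   ] offset [-0.6915 -0.4154  0.1603] spin 0.0332 rows>= 5.0
goal [0.573  0.1113 0.1   ] offset [-0.6943 -0.4061  0.5602] spin 0.0332 rows>= 6.0
```

```bash
python3 -m handwheel '{"gripper":[0,0,0,0,0,0,0],"offset":[[-0.12,-0.072,0],[-0.12,-0.072,0.01],[-0.12,-0.072,0.03],[-0.12,-0.072,0.05],[-0.12,-0.072,0.05],[-0.1,-0.06,0.05],[0,0,0]],"spin":[0,0,0,0,0,0.03,0]}'; python3 g.py .2 32.5 .20 .2 32.5 .1
```

```text
t: 1.77
eef_pos: [0.573, 0.1053, 0.1847]
tcp_rot: [-178.4, -0.6, 151.6]
contact_force: [-0.2, -1.4, 0.7]
gripper_width: 0.0
t 1.7667 tcp [0.573  0.1053 0.1847] rot [-178.4    -0.58  151.64] R 0.1972 a 30.97 F [-0.2 -1.4  0.7] M [-0.07  0.02  0.06] w 0.0 j7 [-16.  51.]
goal [0.573  0.1113 0.2   ] offset [ 0.0122  0.0193 -0.0615] spin 0.0015 rows>= 1.0
goal [0.573  0.1113 0.1   ] offset [0.0082 0.0305 0.3383] spin 0.0015 rows>= 3.0
```

```bash
python3 -m handwheel '{"gripper":[0,0,0,0,0,0],"offset":[[0,0.008,0.08],[0.002,0.008,0.08],[0.002,0.008,0.08],[0.002,0.005,0.06],[0,0.002,0.03],[0,0,0]],"spin":[0,0,0,0,0,0]}'; python3 g.py .2 32.5 .09
python3 - <<'E'
from h import *
p,d=ctrl.grab_frame('side'); t,dt=ctrl.grab_frame('top')
a=cv2.resize(p[110:260,240:380],None,fx=4,fy=4,interpolation=cv2.INTER_CUBIC)
cv2.imwrite('pics/c2.png',a[...,::-1])
E
```

```text
t: 2.27
eef_pos: [0.5717, 0.1085, 0.0944]
tcp_rot: [-178.1, -0.8, 151.2]
contact_force: [-0.4, -0.1, 0.0]
gripper_width: 0.0
t 2.2667 tcp [0.5717 0.1085 0.0944] rot [-178.12   -0.81  151.22] R 0.1998 a 31.61 F [-0.4 -0.1  0. ] M [ 0.03  0.01 -0.03] w 0.0 j7 [-16.  50.]
goal [0.573  0.1113 0.09  ] offset [0.0008 0.013  0.0172] spin -0.0031 rows>= 1.0
```

View pics/c2.png

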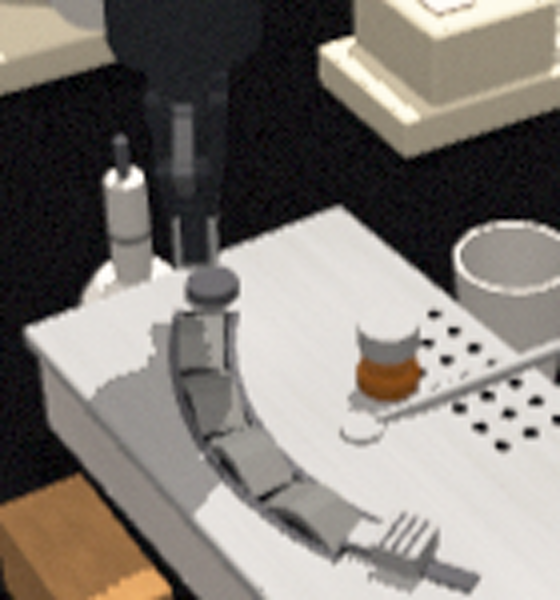

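Run:
```python
from h import *
s=ctrl.read_state(); print(s['t'],s['eef_pos'])
for n in('side','top'):
    print(n,proj(n,s['eef_pos']),proj(n,s['eef_pos']+[0,0,.1]))
    p,d=ctrl.grab_frame(n); d0=np.load(n+'0.npz')['d']; P=cloud(n,d)
    m=(d>0)&(d0-d>.012)&(P[...,2]<.16)&(P[...,0]>.45)&(P[...,0]<.7)
    v,u=np.nonzero(m); print(m.sum())
    for lo in np.arange(.06,.16,.01):
        k=m&(P[...,2]>=lo)&(P[...,2]<lo+.01)
        if k.any(): print(round(lo,3),k.sum(),P[k].min(0).round(3),P[k].max(0).round(3),P[k].mean(0).round(3))
    cv2.imwrite(f'pics/{n}3.png',p[...,::-1])
```

```text
2.3667 [0.57310134 0.10870388 0.09627298]
side [289.07065852 186.16710714] [285.88663494 145.91802572]
247
0.06 2 [0.466 1.014 0.064] [0.568 1.015 0.065] [0.517 1.014 0.065]
0.07 3 [0.608 0.53  0.073] [0.656 1.018 0.078] [0.632 0.854 0.075]
0.08 6 [0.543 0.504 0.082] [0.654 1.018 0.09 ] [0.606 0.878 0.085]
0.09 4 [0.504 1.012 0.095] [0.612 1.017 0.098] [0.57  1.014 0.097]
0.1 6 [0.517 0.664 0.102] [0.65  1.022 0.11 ] [0.603 0.958 0.105]
0.11 1 [0.466 1.019 0.11 ] [0.466 1.019 0.11 ] [0.466 1.019 0.11 ]
0.12 14 [0.565 0.099 0.125] [0.668 1.015 0.13 ] [0.586 0.264 0.127]
0.13 42 [0.498 0.092 0.13 ] [0.622 1.017 0.14 ] [0.569 0.165 0.136]
0.14 47 [0.502 0.093 0.14 ] [0.643 1.02  0.15 ] [0.572 0.216 0.145]
0.15 45 [0.531 0.093 0.15 ] [0.584 1.015 0.16 ] [0.572 0.119 0.155]
top [274.7535744  209.56082062] [271.70117642 204.98410229]
2
```

Run:
```python
from h import *
a=cv2.imread('pics/side3.png')[100:200,250:330]; b=cv2.imread('pics/top3.png')[160:240,230:330]
o=np.zeros((600,800,3),np.uint8); o[:600,:400]=cv2.resize(a,(400,500)).copy() if 0 else cv2.copyMakeBorder(cv2.resize(a,(400,500)),0,100,0,0,0); o[:320,400:]=cv2.resize(b,(400,320)); o=cv2.convertScaleAbs(o,alpha=1.5,beta=15); cv2.imwrite('pics/c3.png',o)
```

```text
(no output)
```

View pics/c3.png

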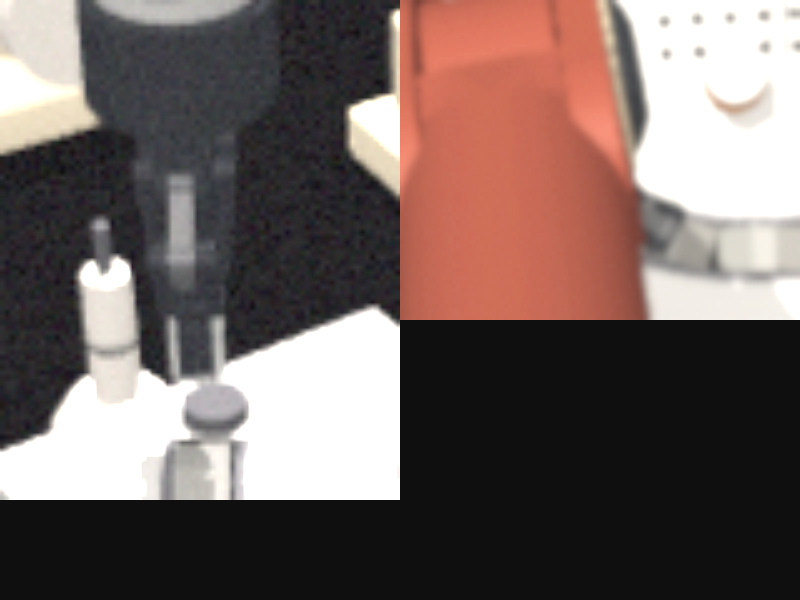

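Run:
```python
from h import *
d=np.load('side0.npz')['d']; P=cloud('side',d)
for p in ([.286,.584,.202],[.286,.584,.215]): print(proj('side',np.array(p)))
m=(np.hypot(P[...,0]-.286,P[...,1]-.583)<.08)&(P[...,2]>.1); v,u=np.nonzero(m)
i=v.argsort()[-8:]; print(np.c_[u,v][i], P[m][i].round(3))
p,d=ctrl.grab_frame('side'); P=cloud('side',d)
for v in range(162,190,2): print(v,[(u,P[v,u].round(3).tolist()) for u in (284,289,292)])
print(ctrl.read_state()['eef_pos'])
```

```text
[91.66679074 87.52509387]
[90.00644796 82.53465263]
[[77 80]
 [78 80]
 [79 80]
 [80 80]
 [81 80]
 [82 80]
 [83 80]
 [84 80]] [[0.259 0.544 0.244]
 [0.261 0.541 0.244]
 [0.263 0.542 0.244]
 [0.265 0.536 0.246]
 [0.267 0.539 0.244]
 [0.269 0.535 0.245]
 [0.271 0.538 0.243]
 [0.273 0.533 0.245]]
162 [(284, [0.554, 0.081, 0.181]), (289, [0.566, 0.083, 0.175]), (292, [0.569, 0.077, 0.178])]
164 [(284, [0.566, 0.109, 0.155]), (289, [0.574, 0.103, 0.155]), (292, [0.577, 0.094, 0.16])]
166 [(284, [0.564, 0.106, 0.152]), (289, [0.571, 0.097, 0.156]), (292, [0.577, 0.095, 0.154])]
168 [(284, [0.564, 0.107, 0.147]), (289, [0.572, 0.098, 0.15]), (292, [0.576, 0.094, 0.15])]
170 [(284, [0.646, 0.296, -0.001]), (289, [0.571, 0.097, 0.146]), (292, [0.575, 0.091, 0.148])]
172 [(284, [0.643, 0.29, -0.002]), (289, [0.571, 0.098, 0.14]), (292, [0.576, 0.096, 0.14])]
174 [(284, [0.638, 0.28, -0.001]), (289, [0.571, 0.099, 0.135]), (292, [0.576, 0.095, 0.135])]
176 [(284, [0.633, 0.27, 0.001]), (289, [0.604, 0.175, 0.07]), (292, [0.612, 0.174, 0.068])]
178 [(284, [0.593, 0.177, 0.068]), (289, [0.595, 0.155, 0.081]), (292, [0.601, 0.153, 0.08])]
180 [(284, [0.589, 0.17, 0.068]), (289, [0.592, 0.148, 0.081]), (292, [0.598, 0.145, 0.08])]
182 [(284, [0.585, 0.161, 0.07]), (289, [0.588, 0.142, 0.08]), (292, [0.595, 0.141, 0.078])]
184 [(284, [0.581, 0.154, 0.07]), (289, [0.587, 0.139, 0.077]), (292, [0.591, 0.133, 0.079])]
186 [(284, [0.578, 0.148, 0.07]), (289, [0.587, 0.139, 0.072]), (292, [0.592, 0.135, 0.073])]
188 [(284, [0.576, 0.142, 0.069]), (289, [0.585, 0.136, 0.069]), (292, [0.59, 0.131, 0.07])]
[0.57464318 0.1084348  0.09786831]
```

```bash
python3 g.py .2 32.5 .09;  python3 -m handwheel '{"gripper":[0,0,0,0],"offset":[[0.002,0.008,0.016],[0.002,0.006,0.016],[0,0,0.008],[0,0,0]],"spin":[0,0,0,0]}'; python3 g.py .2 32.5 .085
```

```text
t 2.5167 tcp [0.5746 0.1084 0.0979] rot [-178.39   -0.47  151.2 ] R 0.1972 a 31.99 F [-0.3 -0.   0.3] M [-0.    0.03 -0.01] w -0.0001 j7 [-16.  50.]
goal [0.573  0.1113 0.09  ] offset [0.0111 0.0078 0.0314] spin -0.0034 rows>= 1.0
t: 2.85
eef_pos: [0.5774, 0.1126, 0.09]
tcp_rot: [-178.6, -0.2, 151.2]
contact_force: [-0.7, -0.7, -0.7]
gripper_width: 0.0
t 2.85 tcp [0.5774 0.1126 0.09  ] rot [-178.64   -0.2   151.19] R 0.1967 a 33.43 F [-0.7 -0.7 -0.7] M [0.   0.03 0.  ] w 0.0 j7 [-16.  50.]
goal [0.573  0.1113 0.085 ] offset [ 0.013  -0.0124  0.0202] spin -0.0035 rows>= 1.0
```

```bash
python3 -m handwheel '{"gripper":[0,0,0,0],"offset":[[0.012,-0.01,0.02],[0.006,-0.002,0.016],[0.004,0,0.008],[0,0,0]],"spin":[0,0,0,0]}'; python3 g.py .2 32.5 .075
```

```text
t: 3.18
eef_pos: [0.5701, 0.1123, 0.0779]
tcp_rot: [-178.6, -0.2, 151.2]
contact_force: [-0.8, -1.0, -0.4]
gripper_width: 0.0002
t 3.1833 tcp [0.5701 0.1123 0.0779] rot [-178.63   -0.21  151.18] R 0.203 a 32.35 F [-0.8 -1.  -0.4] M [ 0.02  0.02 -0.03] w 0.0002 j7 [-16.  50.]
goal [0.573  0.1113 0.075 ] offset [-0.012   0.0025  0.0115] spin -0.0036 rows>= 1.0
```

```bash
python3 -m handwheel '{"gripper":[0,0,0],"offset":[[-0.01,0.003,0.012],[0,0,0.006],[0,0,0]],"spin":[0,0,0]}'; python3 g.py .2 32.5 .07;python3 - <<'E'
from h import *
p,d=ctrl.grab_frame('side'); P=cloud('side',d)
for v in range(174,192,2): print(v,[(u,P[v,u].round(3).tolist()) for u in (285,289,292)])
a=cv2.resize(p[110:260,240:380],None,fx=4,fy=4,interpolation=cv2.INTER_CUBIC)
cv2.imwrite('pics/c4.png',a[...,::-1])
E
```

```text
t: 3.43
eef_pos: [0.5727, 0.1115, 0.0727]
tcp_rot: [-178.6, -0.2, 151.2]
contact_force: [0.2, 0.3, 0.6]
gripper_width: -0.0
t 3.4333 tcp [0.5727 0.1115 0.0727] rot [-178.61   -0.22  151.18] R 0.2004 a 32.5 F [0.2 0.3 0.6] M [-0.03 -0.01  0.01] w -0.0 j7 [-16.  50.]
goal [0.573  0.1113 0.07  ] offset [-0.0016  0.0002  0.0107] spin -0.0035 rows>= 1.0
174 [(285, [0.563, 0.103, 0.135]), (289, [0.571, 0.099, 0.134]), (292, [0.579, 0.101, 0.13])]
176 [(285, [0.563, 0.102, 0.13]), (289, [0.569, 0.095, 0.133]), (292, [0.578, 0.101, 0.125])]
178 [(285, [0.563, 0.103, 0.125]), (289, [0.57, 0.099, 0.125]), (292, [0.579, 0.103, 0.119])]
180 [(285, [0.565, 0.108, 0.116]), (289, [0.572, 0.104, 0.116]), (292, [0.576, 0.098, 0.118])]
182 [(285, [0.564, 0.108, 0.111]), (289, [0.57, 0.099, 0.114]), (292, [0.575, 0.096, 0.114])]
184 [(285, [0.564, 0.108, 0.106]), (289, [0.572, 0.105, 0.105]), (292, [0.576, 0.1, 0.107])]
186 [(285, [0.58, 0.145, 0.071]), (289, [0.587, 0.139, 0.072]), (292, [0.591, 0.134, 0.073])]
188 [(285, [0.576, 0.139, 0.071]), (289, [0.584, 0.135, 0.07]), (292, [0.59, 0.131, 0.07])]
190 [(285, [0.568, 0.121, 0.08]), (289, [0.575, 0.115, 0.081]), (292, [0.581, 0.113, 0.08])]
```

View pics/c4.png

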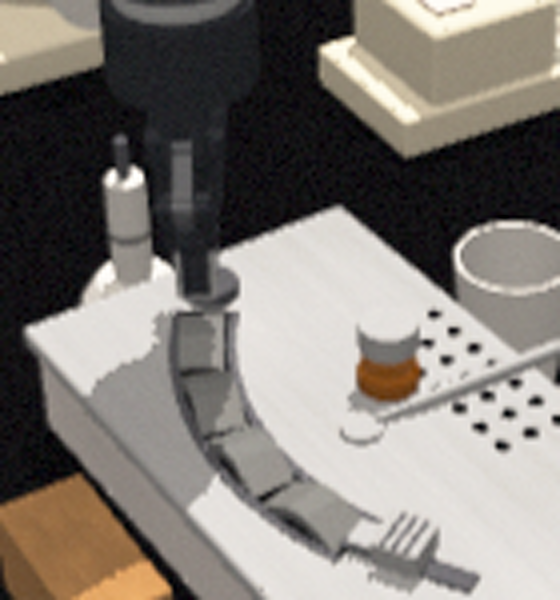

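The side view shows the fingertip at crop (195,298), about 30 mm higher than the reported TCP, with no contact force yet. From here I'll go by the picture and the force reading, not by the reported z.

```bash
python3 -m handwheel '{"gripper":[0,0,0,0],"offset":[[0,0,0.03],[0,0,0.03],[0,0,0.01],[0,0,0]],"spin":[0,0,0,0]}'; python3 g.py .2 32.5 .045
python3 - <<'E'
from h import *
p,d=ctrl.grab_frame('side'); P=cloud('side',d)
for v in range(180,200,2): print(v,[(u,P[v,u].round(3).tolist()) for u in (285,289,292)])
E
```

```text
t: 3.82
eef_pos: [0.5729, 0.111, 0.0537]
tcp_rot: [-178.6, -0.2, 151.2]
contact_force: [0.2, -0.1, -0.3]
gripper_width: 0.0003
t 3.8167 tcp [0.5729 0.111  0.0537] rot [-1.7865e+02 -1.7000e-01  1.5117e+02] R 0.1999 a 32.42 F [ 0.2 -0.1 -0.3] M [ 0.02  0.04 -0.01] w 0.0003 j7 [-16.  50.]
goal [0.573  0.1113 0.045 ] offset [0.0003 0.0019 0.0346] spin -0.0037 rows>= 1.0
180 [(285, [0.555, 0.086, 0.134]), (289, [0.562, 0.082, 0.133]), (292, [0.567, 0.079, 0.133])]
182 [(285, [0.565, 0.11, 0.11]), (289, [0.569, 0.099, 0.115]), (292, [0.574, 0.095, 0.115])]
184 [(285, [0.565, 0.11, 0.105]), (289, [0.569, 0.098, 0.11]), (292, [0.574, 0.095, 0.11])]
186 [(285, [0.565, 0.111, 0.099]), (289, [0.568, 0.098, 0.106]), (292, [0.574, 0.096, 0.104])]
188 [(285, [0.563, 0.107, 0.096]), (289, [0.57, 0.103, 0.097]), (292, [0.573, 0.095, 0.1])]
190 [(285, [0.563, 0.108, 0.09]), (289, [0.568, 0.099, 0.094]), (292, [0.573, 0.095, 0.095])]
192 [(285, [0.565, 0.114, 0.08]), (289, [0.571, 0.106, 0.083]), (292, [0.575, 0.1, 0.086])]
194 [(285, [0.564, 0.112, 0.077]), (289, [0.569, 0.103, 0.081]), (292, [0.576, 0.102, 0.078])]
196 [(285, [0.561, 0.107, 0.076]), (289, [0.568, 0.103, 0.076]), (292, [0.574, 0.1, 0.076])]
198 [(285, [0.559, 0.102, 0.075]), (289, [0.567, 0.101, 0.072]), (292, [0.572, 0.096, 0.073])]
```

```bash
python3 -m handwheel '{"gripper":[0,0,0],"offset":[[0,0,0.01],[0,0,0.01],[0,0,0.006]],"spin":[0,0,0]}'; python3 g.py .2 32.5 .042
```

```text
t: 4.12
eef_pos: [0.5732, 0.1111, 0.0476]
tcp_rot: [-178.7, -0.1, 151.2]
contact_force: [0.1, -0.5, 2.6]
gripper_width: 0.0005
t 4.1167 tcp [0.5732 0.1111 0.0476] rot [-1.7868e+02 -1.4000e-01  1.5117e+02] R 0.1997 a 32.46 F [ 0.1 -0.5  2.6] M [-0.04  0.14  0.  ] w 0.0005 j7 [-16.  50.]
goal [0.573  0.1113 0.042 ] offset [0.0011 0.001  0.0223] spin -0.0037 rows>= 1.0
```

```bash
python3 -m handwheel '{"gripper":[0,0],"offset":[[0,0,0.008],[0,0,0.006]],"spin":[0,0]}'; python3 g.py .2 32.5 .042
```

```text
t: 4.28
eef_pos: [0.5732, 0.1111, 0.0444]
tcp_rot: [-178.7, -0.1, 151.2]
contact_force: [-0.6, 0.2, 2.3]
gripper_width: 0.0001
t 4.2833 tcp [0.5732 0.1111 0.0444] rot [-1.7870e+02 -1.3000e-01  1.5117e+02] R 0.1997 a 32.46 F [-0.6  0.2  2.3] M [-0.02  0.16 -0.06] w 0.0001 j7 [-16.  50.]
goal [0.573  0.1113 0.042 ] offset [0.0012 0.0008 0.0096] spin -0.0037 rows>= 1.0
```

Contact at about 2.5–3 N, and the link is moving down.

```bash
python3 -m handwheel '{"gripper":[0,0],"offset":[[0,0,0.006],[0,0,0.004]],"spin":[0,0]}'; python3 -m handwheel '{"gripper":[0],"offset":[[0,0,0.005]],"spin":[0]}'; python3 -m handwheel '{"gripper":[0],"offset":[[0,0,0.005]],"spin":[0]}'; python3 g.py .2 32.5 .042
```

```text
t: 4.45
eef_pos: [0.5733, 0.1111, 0.0421]
tcp_rot: [-178.7, -0.1, 151.2]
contact_force: [-2.1, 0.0, 10.7]
gripper_width: 0.0003
t: 4.53
eef_pos: [0.5733, 0.1111, 0.042]
tcp_rot: [-178.7, -0.1, 151.2]
contact_force: [-4.3, -0.4, 17.2]
gripper_width: 0.0004
t: 4.62
eef_pos: [0.5733, 0.1111, 0.0421]
tcp_rot: [-178.7, -0.1, 151.2]
contact_force: [-3.2, -0.8, 11.6]
gripper_width: -0.0
t 4.6167 tcp [0.5733 0.1111 0.0421] rot [-1.7874e+02 -1.2000e-01  1.5117e+02] R 0.1996 a 32.49 F [-3.2 -0.8 11.6] M [-0.13  0.73 -0.01] w -0.0 j7 [-16.  50.]
goal [0.573  0.1113 0.042 ] offset [0.0015 0.0001 0.0004] spin -0.0037 rows>= 1.0
```

```bash
python3 -m handwheel '{"gripper":[0,0,0,0],"offset":[[0,-0.028,0.001],[0,-0.028,0.001],[0,-0.028,0.002],[0,-0.028,0.002]],"spin":[-0.022,-0.022,-0.022,-0.022]}'; python3 g.py .2 17.6 .042
```

```text
t: 4.95
eef_pos: [0.5634, 0.0889, 0.0419]
tcp_rot: [-179.1, -0.0, 159.6]
contact_force: [0.9, 2.5, 1.8]
gripper_width: 0.0001
t 4.95 tcp [0.5634 0.0889 0.0419] rot [-1.7909e+02 -1.0000e-02  1.5965e+02] R 0.1992 a 25.5 F [0.9 2.5 1.8] M [ 0.78 -0.22  0.05] w 0.0001 j7 [-12.  58.]
goal [0.5543 0.0629 0.042 ] offset [-0.002  -0.1101  0.0013] spin -0.075 rows>= 1.0
```

```bash
python3 -m handwheel '{"gripper":[0,0,0,0],"offset":[[0,-0.028,0.002],[0,-0.028,0.002],[0,-0.028,0.002],[0,-0.028,0.002]],"spin":[-0.022,-0.022,-0.022,-0.022]}'; python3 g.py .2 17.6 .042
```

```text
t: 5.28
eef_pos: [0.5608, 0.0712, 0.0422]
tcp_rot: [180.0, 0.5, 168.3]
contact_force: [-0.0, 0.6, 2.8]
gripper_width: -0.0002
t 5.2833 tcp [0.5608 0.0712 0.0422] rot [179.97   0.53 168.31] R 0.1959 a 20.4 F [-0.   0.6  2.8] M [0.18 0.   0.  ] w -0.0002 j7 [-8. 66.]
goal [0.5543 0.0629 0.042 ] offset [ 0.0188 -0.0377  0.0006] spin 0.0212 rows>= 1.0
```

```bash
python3 -m handwheel '{"gripper":[0,0,0],"offset":[[0.01,-0.022,0.002],[0.01,-0.018,0.002],[0.003,-0.008,0.004]],"spin":[0,0,0]}'; python3 g.py .2 17.6 .042
```

```text
t: 5.53
eef_pos: [0.5564, 0.0621, 0.0421]
tcp_rot: [179.6, 1.0, 168.2]
contact_force: [-0.6, 3.7, 9.2]
gripper_width: -0.0003
t 5.5333 tcp [0.5564 0.0621 0.0421] rot [179.61   1.   168.24] R 0.1978 a 17.52 F [-0.6  3.7  9.2] M [0.72 0.22 0.01] w -0.0003 j7 [-7. 67.]
goal [0.5543 0.0629 0.042 ] offset [0.0088 0.0014 0.0003] spin 0.0205 rows>= 1.0
```

```bash
python3 -m handwheel '{"gripper":[0,0,0,0],"offset":[[0.006,-0.026,0.001],[0.004,-0.028,0.002],[0.003,-0.028,0.002],[0.003,-0.028,0.002]],"spin":[0,-0.015,-0.02,-0.02]}'; python3 g.py .2 2.7 .042
```

```text
t: 5.87
eef_pos: [0.5489, 0.0421, 0.0409]
tcp_rot: [179.2, 1.4, 173.5]
contact_force: [3.3, 16.5, 1.8]
gripper_width: -0.0002
t 5.8667 tcp [0.5489 0.0421 0.0409] rot [179.18   1.36 173.5 ] R 0.2015 a 11.48 F [ 3.3 16.5  1.8] M [ 3.61 -0.7   0.18] w -0.0002 j7 [-3. 73.]
goal [0.5487 0.0114 0.042 ] offset [-0.0134 -0.1223 -0.0058] spin -0.0866 rows>= 2.0
```

```bash
python3 -m handwheel '{"gripper":[0,0],"offset":[[0,0.004,-0.010],[-0.004,-0.008,-0.004]],"spin":[0,0]}'; python3 g.py .2 2.7 .043
```

```text
t: 6.03
eef_pos: [0.5484, 0.0432, 0.0437]
tcp_rot: [179.0, 1.2, 173.6]
contact_force: [0.1, 0.5, 0.2]
gripper_width: -0.0004
t 6.0333 tcp [0.5484 0.0432 0.0437] rot [179.01   1.25 173.64] R 0.2022 a 11.76 F [0.1 0.5 0.2] M [-0.03  0.02 -0.03] w -0.0004 j7 [-3. 73.]
goal [0.5487 0.0114 0.043 ] offset [-0.0155 -0.1264  0.0008] spin -0.0852 rows>= 2.0
```

```bash
python3 -m handwheel '{"gripper":[0,0,0],"offset":[[-0.004,-0.022,0],[-0.003,-0.024,0],[-0.002,-0.024,0]],"spin":[-0.01,-0.015,-0.015]}'; python3 g.py .2 2.7 .042
```

```text
t: 6.28
eef_pos: [0.5483, 0.0272, 0.0432]
tcp_rot: [179.0, 1.2, 177.5]
contact_force: [-0.1, 4.4, 2.9]
gripper_width: 0.0003
t 6.2833 tcp [0.5483 0.0272 0.0432] rot [178.97   1.25 177.55] R 0.2008 a 7.21 F [-0.1  4.4  2.9] M [ 0.88  0.   -0.02] w 0.0003 j7 [-1. 77.]
goal [0.5487 0.0114 0.042 ] offset [-0.0045 -0.0631  0.0039] spin -0.0417 rows>= 1.0
```

```bash
python3 -m handwheel '{"gripper":[0,0,0,0],"offset":[[-0.002,-0.024,0],[-0.001,-0.022,0],[0,-0.014,0.002],[0,-0.004,0.004]],"spin":[-0.015,-0.015,-0.008,0]}'; python3 g.py .2 2.7 .042
```

```text
t: 6.62
eef_pos: [0.5484, 0.0077, 0.042]
tcp_rot: [179.1, 1.3, -179.0]
contact_force: [-3.1, 4.8, 14.4]
gripper_width: -0.0001
t 6.6167 tcp [0.5484 0.0077 0.042 ] rot [ 179.11    1.28 -178.97] R 0.2005 a 1.65 F [-3.1  4.8 14.4] M [1.08 0.62 0.04] w -0.0001 j7 [ 2. 82.]
goal [0.5487 0.0114 0.042 ] offset [-0.0017  0.0147  0.0003] spin -0.003 rows>= 1.0
```

Link 3 is down on its stop, with 14 N at z = 0.042. Next I lift slightly and glide on to link 4.

```bash
python3 -m handwheel '{"gripper":[0,0,0,0],"offset":[[0,-0.02,-0.003],[0,-0.024,-0.001],[0,-0.024,-0.001],[0,-0.024,0]],"spin":[-0.01,-0.018,-0.018,-0.018]}'; python3 g.py .2 -12.2 .042
```

```text
t: 6.95
eef_pos: [0.5473, -0.0175, 0.042]
tcp_rot: [179.3, 1.1, -173.0]
contact_force: [-0.8, 4.2, 2.9]
gripper_width: -0.0001
t 6.95 tcp [ 0.5473 -0.0175  0.042 ] rot [ 179.33    1.11 -172.97] R 0.2041 a -5.43 F [-0.8  4.2  2.9] M [0.75 0.11 0.08] w -0.0001 j7 [ 6. 88.]
goal [ 0.5566 -0.0399  0.042 ] offset [-0.0259 -0.0933 -0.0006] spin -0.1019 rows>= 2.0
```

```bash
python3 -m handwheel '{"gripper":[0,0,0,0],"offset":[[-0.01,-0.024,-0.001],[-0.008,-0.024,0],[-0.005,-0.022,0],[-0.002,-0.012,0.002]],"spin":[-0.025,-0.025,-0.025,-0.02]}'; python3 g.py .2 -12.2 .042
```

```text
t: 7.28
eef_pos: [0.554, -0.0349, 0.0421]
tcp_rot: [179.2, 0.9, -164.0]
contact_force: [-1.7, 2.3, 7.2]
gripper_width: -0.0002
t 7.2833 tcp [ 0.554  -0.0349  0.0421] rot [ 179.18    0.93 -163.96] R 0.2012 a -10.62 F [-1.7  2.3  7.2] M [0.62 0.38 0.03] w -0.0002 j7 [10. 96.]
goal [ 0.5566 -0.0399  0.042 ] offset [-0.0044 -0.0222  0.0001] spin -0.0018 rows>= 1.0
```

```bash
python3 -m handwheel '{"gripper":[0,0,0],"offset":[[-0.004,-0.018,0],[0,-0.004,0.004],[0,0,0.004]],"spin":[0,0,0]}'; python3 g.py .2 -12.2 .072
python3 - <<'E'
from g import *
for R,a,z in((.2,-12.2,.09),(.2,-36.5,.09),(.2,-36.5,.05)): go([*arc(R,a),z],184-28)
E
```

```text
t: 7.53
eef_pos: [0.5565, -0.0404, 0.042]
tcp_rot: [179.1, 0.9, -164.0]
contact_force: [-2.5, 2.8, 12.1]
gripper_width: 0.0001
t 7.5333 tcp [ 0.5565 -0.0404  0.042 ] rot [ 179.15    0.93 -164.01] R 0.2003 a -12.34 F [-2.5  2.8 12.1] M [0.7  0.7  0.03] w 0.0001 j7 [11. 97.]
goal [ 0.5566 -0.0399  0.072 ] offset [-0.0031  0.0037 -0.1197] spin -0.0023 rows>= 1.0
goal [ 0.5566 -0.0399  0.09  ] offset [-0.0043  0.0048 -0.1917] spin 0.4444 rows>= 6.0
goal [ 0.5966 -0.114   0.09  ] offset [-0.0762 -0.3242 -0.1954] spin 0.4444 rows>= 6.0
goal [ 0.5966 -0.114   0.05  ] offset [-0.0735 -0.3266 -0.0355] spin 0.4444 rows>= 6.0
```

```bash
python3 -m handwheel '{"gripper":[0,0,0,0],"offset":[[0,0,-0.08],[0,0,-0.1],[0,0,-0.08],[0,0,0]],"spin":[0,0,0,0]}'; python3 -m handwheel '{"gripper":[0,0,0,0],"offset":[[-0.02,-0.08,0],[-0.02,-0.08,0],[-0.02,-0.08,0],[0,0,0]],"spin":[-0.05,-0.05,-0.05,0]}'
python3 - <<'E'
from g import *
info()
P={}
for n in('side','top'):
    p,d=ctrl.grab_frame(n); P=cloud(n,d); np.savez(n+'5.npz',p=p,d=d)
    Q=P[(P[...,2]>.06)&(P[...,2]<.095)&(P[...,0]>.5)&(P[...,0]<.615)&(P[...,1]>-.14)&(P[...,1]<.17)]
    r=Q[:,:2]-A; R=np.hypot(*r.T); a=np.degrees(np.arctan2(r@e,-(r@ex)))
    for c in(32.5,17.6,2.7,-12.2):
        m=(abs(a-c)<1.5)&(abs(R-.2)<.008); print(n,c,m.sum(),np.median(Q[m,2]) if m.any() else None)
    m=(Q[:,2]>.083)&(abs(R-.2)<.02)&(a<-20); B=Q[m]
    if len(B)>20: print('catch',len(B),cv2.minAreaRect((B[:,:2]*1000).astype(np.float32)),'a',np.percentile(a[m],[1,50,99]),R[m].mean())
p=np.load('side5.npz')['p']; cv2.imwrite('pics/c5.png',cv2.resize(p[100:280,240:420],None,fx=3,fy=3,interpolation=cv2.INTER_CUBIC)[...,::-1])
go([*arc(.2,-39),.09],184+28)
E
```

```text
t: 7.87
eef_pos: [0.5519, -0.0469, 0.1059]
tcp_rot: [179.3, 0.3, -164.3]
contact_force: [1.1, 1.1, 0.5]
gripper_width: 0.0001
t: 8.2
eef_pos: [0.5843, -0.1035, 0.1027]
tcp_rot: [179.5, -0.0, -150.2]
contact_force: [0.5, -0.3, -0.5]
gripper_width: -0.0001
t 8.2 tcp [ 0.5843 -0.1035  0.1027] rot [ 179.48   -0.   -150.23] R 0.2031 a -31.98 F [ 0.5 -0.3 -0.5] M [-0.08 -0.02  0.  ] w -0.0001 j7 [ 19. 115.]
side 32.5 22 0.07129100974429031
side 17.6 24 0.07132958687527075
side 2.7 29 0.0709221628710125
side -12.2 29 0.07131684905199909
catch 151 ((580.369140625, -89.34828186035156), (29.873703002929688, 25.115997314453125), 29.10582160949707) a [-31.74307906 -28.35282084 -24.47830122] 0.20054332475284753
top 32.5 38 0.07248851411387447
top 17.6 36 0.07223681408472649
top 2.7 35 0.0719203079572841
top -12.2 37 0.07254465683361278
goal [ 0.6024 -0.1205  0.09  ] offset [-0.0285 -0.1168  0.0479] spin -0.0243 rows>= 1.0
```

View pics/c5.png

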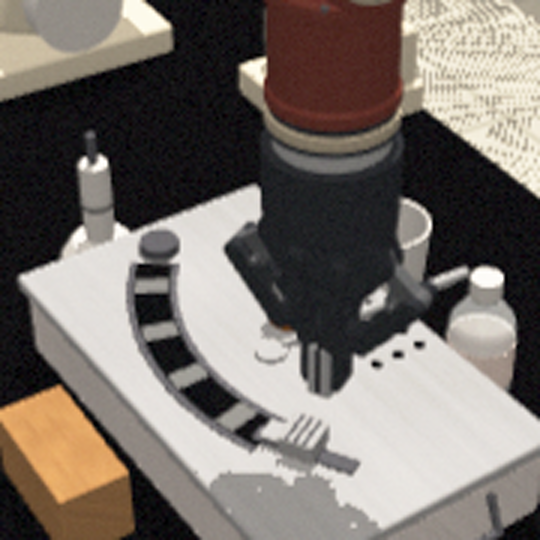

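```bash
python3 -m handwheel '{"gripper":[0,0,0],"offset":[[-0.02,-0.07,0],[-0.016,-0.06,0],[0,0,0]],"spin":[-0.015,-0.01,0]}'
python3 - <<'E'
from g import *
info(); z=np.load('side5.npz'); P=cloud('side',z['d']); Q=P.reshape(-1,3)
u=arc(.2,-27.8); T=arc(.2,-27.8-.1)-u; T/=np.linalg.norm(T); N=np.array([-T[1],T[0]]); print(T,np.degrees(np.arctan2(*T[::-1])))
s=(Q[:,:2]-u)@T*1000; w=(Q[:,:2]-u)@N*1000
for lo in range(-24,60,4):
    m=(s>=lo)&(s<lo+4)&(abs(w)<6)&(Q[:,2]<.1)&(Q[:,2]>.05); 
    if m.any(): print(lo,m.sum(),np.percentile(Q[m,2],[10,50,90]).round(4))
m=(Q[:,2]>.0845)&(Q[:,2]<.095)&(abs(s)<25)&(abs(w)<25); print('block s',np.percentile(s[m],[1,99]),'w',np.percentile(w[m],[1,99]))
for sd in (32,28): go([*(u+T*sd/1000),.09],-148)
go([*(u+T*.032),.048],-148)
E
```

```text
t: 8.55
eef_pos: [0.6023, -0.1189, 0.0993]
tcp_rot: [178.8, -0.4, -147.8]
contact_force: [0.3, -0.7, -0.6]
gripper_width: -0.0002
t 8.55 tcp [ 0.6023 -0.1189  0.0993] rot [ 178.82   -0.37 -147.76] R 0.1989 a -38.65 F [ 0.3 -0.7 -0.6] M [-0.01 -0.05  0.  ] w -0.0002 j7 [ 21. 119.]
[ 0.52725243 -0.8497087 ] -58.180000000007716
-24 15 [0.0718 0.0781 0.0801]
-20 17 [0.071  0.0787 0.0801]
-16 7 [0.0709 0.078  0.0824]
-12 5 [0.0856 0.0866 0.0878]
-8 12 [0.0866 0.0885 0.0902]
-4 8 [0.0868 0.0878 0.0885]
0 12 [0.087  0.0885 0.0893]
4 9 [0.0878 0.0895 0.0905]
8 15 [0.0694 0.0871 0.0884]
12 27 [0.0698 0.0758 0.0863]
16 11 [0.0692 0.0712 0.0721]
20 8 [0.07   0.0712 0.0725]
24 8 [0.07   0.0714 0.0726]
28 10 [0.0702 0.0715 0.073 ]
32 12 [0.0689 0.0708 0.0731]
36 12 [0.0686 0.0702 0.0721]
40 12 [0.0687 0.0699 0.0716]
44 8 [0.0689 0.0699 0.0704]
48 11 [0.0692 0.0696 0.0707]
52 11 [0.0685 0.0692 0.0706]
56 10 [0.0687 0.0701 0.0706]
block s [-11.0312909   13.33016603] w [-12.7219743   14.18256851]
goal [ 0.5955 -0.1167  0.09  ] offset [0.0181 0.0212 0.0379] spin 0.0027 rows>= 1.0
goal [ 0.5934 -0.1133  0.09  ] offset [0.018  0.0371 0.0383] spin 0.0027 rows>= 1.0
goal [ 0.5955 -0.1167  0.048 ] offset [0.017  0.0177 0.2059] spin 0.0027 rows>= 2.0
```

```bash
python3 -m handwheel '{"gripper":[0,0,0,0,0],"offset":[[0.01,0.008,0.06],[0.008,0.005,0.06],[0,0,0.05],[0,0,0.03],[0,0,0]],"spin":[0,0,0,0,0]}'
cat > c.py <<'E'
from g import *
u=arc(.2,-27.8); T=np.array([.52725,-.84971]); N=np.array([-T[1],T[0]])
if __name__=='__main__':
    st=info(); q=st['eef_pos'][:2]-u; print('s',q@T*1000,'w',q@N*1000,'push F',-st['contact_force'][:2]@T)
    go([*(u+T*.034),.048],-148.2); go([*(u+T*.010),.048],-148.2)
E
python3 c.py
```

```text
t: 8.97
eef_pos: [0.5902, -0.1106, 0.0462]
tcp_rot: [178.4, -0.6, -147.7]
contact_force: [-1.5, -0.9, 0.1]
gripper_width: -0.0
t 8.9667 tcp [ 0.5902 -0.1106  0.0462] rot [ 178.44   -0.61 -147.75] R 0.2027 a -34.62 F [-1.5 -0.9  0.1] M [-0.04  0.03  0.03] w -0.0 j7 [ 19. 117.]
s 24.065720515120198 w -1.307342529204469 push F 0.0841932834733578
goal [ 0.5966 -0.1184  0.048 ] offset [-0.0049 -0.0396 -0.0081] spin 0.005 rows>= 1.0
goal [ 0.5839 -0.098   0.048 ] offset [-0.0056  0.0564 -0.0055] spin 0.005 rows>= 1.0
```

```bash
python3 -m handwheel '{"gripper":[0,0,0],"offset":[[0,0.004,-0.005],[0,0.012,0],[0,0.012,0]],"spin":[0,0,0]}'; python3 c.py
```

```text
t: 9.22
eef_pos: [0.5873, -0.1059, 0.0484]
tcp_rot: [178.7, -0.6, -147.8]
contact_force: [1.5, -2.4, -0.1]
gripper_width: -0.0001
t 9.2167 tcp [ 0.5873 -0.1059  0.0484] rot [ 178.71   -0.58 -147.79] R 0.2022 a -33.04 F [ 1.5 -2.4 -0.1] M [-0.57 -0.28  0.01] w -0.0001 j7 [ 19. 116.]
s 18.47295794125682 w -1.359733877321892 push F -2.808384556546845
goal [ 0.5966 -0.1184  0.048 ] offset [-0.005  -0.0622  0.0001] spin 0.0046 rows>= 1.0
goal [ 0.5839 -0.098   0.048 ] offset [-0.0057  0.0338  0.0023] spin 0.0046 rows>= 1.0
```

```bash
python3 -m handwheel '{"gripper":[0,0,0,0,0],"offset":[[0,0.014,0],[0,0.014,0],[0,0.014,0],[0,0.014,0],[0,0.012,0]],"spin":[0,0,0,0,0]}'; python3 c.py
```

```text
t: 9.63
eef_pos: [0.5802, -0.0935, 0.0517]
tcp_rot: [179.2, -0.3, -148.0]
contact_force: [0.7, -1.8, -1.2]
gripper_width: 0.0002
t 9.6333 tcp [ 0.5802 -0.0935  0.0517] rot [ 179.18   -0.34 -147.97] R 0.2008 a -29.0 F [ 0.7 -1.8 -1.2] M [-0.61 -0.34 -0.  ] w 0.0002 j7 [ 18. 114.]
s 4.209564140911105 w -0.7640211563883964 push F -1.8894165305763044
goal [ 0.5966 -0.1184  0.048 ] offset [-0.0027 -0.1194  0.0131] spin 0.0026 rows>= 1.0
goal [ 0.5839 -0.098   0.048 ] offset [-0.0031 -0.0234  0.0144] spin 0.0026 rows>= 1.0
```

z is creeping up, so I correct it gently while pushing on.

```bash
python3 -m handwheel '{"gripper":[0,0,0],"offset":[[0,0.012,0.006],[0,0.010,0.006],[0,0.008,0.003]],"spin":[0,0,0]}'; python3 c.py; python3 -m handwheel '{"gripper":[0,0],"offset":[[0,0.008,0.003],[0,0.006,0.002]],"spin":[0,0]}'; python3 c.py
```

```text
t: 9.88
eef_pos: [0.5789, -0.0906, 0.0511]
tcp_rot: [179.7, -0.2, -148.0]
contact_force: [1.9, -5.9, 0.8]
gripper_width: 0.0002
t 9.8833 tcp [ 0.5789 -0.0906  0.0511] rot [ 179.72   -0.18 -148.05] R 0.2004 a -28.09 F [ 1.9 -5.9  0.8] M [-1.2  -0.38  0.03] w 0.0002 j7 [ 17. 114.]
s 1.0055430683196636 w -0.3913032556662559 push F -5.981575185223723
goal [ 0.5966 -0.1184  0.048 ] offset [-0.0013 -0.132   0.0116] spin 0.0017 rows>= 1.0
goal [ 0.5839 -0.098   0.048 ] offset [-0.0015 -0.036   0.0121] spin 0.0017 rows>= 1.0
t: 10.05
eef_pos: [0.579, -0.0909, 0.0512]
tcp_rot: [-179.9, -0.1, -148.2]
contact_force: [1.2, -4.2, 1.4]
gripper_width: -0.0001
t 10.05 tcp [ 0.579  -0.0909  0.0512] rot [-1.7988e+02 -7.0000e-02 -1.4817e+02] R 0.2004 a -28.19 F [ 1.2 -4.2  1.4] M [-0.9  -0.42 -0.02] w -0.0001 j7 [ 17. 113.]
s 1.3470896768062854 w -0.3861798387019337 push F -4.22485040665864
goal [ 0.5966 -0.1184  0.048 ] offset [-0.0015 -0.1306  0.0132] spin 0.0003 rows>= 1.0
goal [ 0.5839 -0.098   0.048 ] offset [-0.0016 -0.0346  0.013 ] spin 0.0003 rows>= 1.0
```

```bash
python3 -m handwheel '{"gripper":[0,0,0],"offset":[[0,0.02,0],[0,0.024,0.001],[0,0.028,0.001]],"spin":[0,0,0]}'; python3 c.py
```

```text
t: 10.3
eef_pos: [0.577, -0.0864, 0.0525]
tcp_rot: [-178.7, 0.4, -148.5]
contact_force: [10.5, -16.6, -9.0]
gripper_width: 0.0002
t 10.3 tcp [ 0.577  -0.0864  0.0525] rot [-178.69    0.36 -148.53] R 0.1998 a -26.78 F [ 10.5 -16.6  -9. ] M [-3.75 -2.33  0.02] w 0.0002 j7 [ 16. 112.]
s -3.5731586333184016 w 0.21074253116175112 push F -19.63979792568759
goal [ 0.5966 -0.1184  0.048 ] offset [ 0.     -0.1498  0.0216] spin -0.0037 rows>= 1.0
goal [ 0.5839 -0.098   0.048 ] offset [ 0.0006 -0.0539  0.0194] spin -0.0037 rows>= 1.0
```

```bash
python3 -m handwheel '{"gripper":[0,0,0,0,0,0,0],"offset":[[0,-0.04,0],[0,-0.06,0],[0,-0.03,-0.05],[0,0,-0.1],[0,-0.05,-0.1],[0,-0.1,0],[0,-0.1,0]],"spin":[0,0,0,0,0,0,0]}'
python3 - <<'E'
from c import *
info(); np_=[]
for n in('side','top'):
    p,d=ctrl.grab_frame(n); np.savez(n+'6.npz',p=p,d=d)
    for f in('0','6'):
        P=cloud(n,np.load(n+f+'.npz')['d']); Q=P.reshape(-1,3); s=(Q[:,:2]-u)@T*1000; w=(Q[:,:2]-u)@N*1000
        m=(Q[:,2]>.0845)&(Q[:,2]<.095)&(abs(s)<50)&(abs(w)<20); print(n,f,m.sum(),'block s',np.percentile(s[m],[2,98]) if m.any() else '','w',w[m].mean())
        r=Q[:,:2]-A; R=np.hypot(*r.T); a=np.degrees(np.arctan2(r@e,-(r@ex)))
        print([round(float(np.median(Q[(abs(a-c)<1.5)&(abs(R-.2)<.008)&(Q[:,2]>.05)&(Q[:,2]<.1),2])),4) for c in(32.5,17.6,2.7,-12.2)])
p=np.load('side6.npz')['p']; cv2.imwrite('pics/c6.png',cv2.resize(p[130:280,240:440],None,fx=4,fy=4,interpolation=cv2.INTER_CUBIC)[...,::-1])
E
```

```text
t: 10.88
eef_pos: [0.6176, -0.148, 0.1141]
tcp_rot: [179.5, -0.1, -147.5]
contact_force: [0.8, -0.3, -0.2]
gripper_width: -0.0001
t 10.8833 tcp [ 0.6176 -0.148   0.1141] rot [ 1.7949e+02 -1.0000e-01 -1.4752e+02] R 0.2098 a -47.35 F [ 0.8 -0.3 -0.2] M [-0.04  0.01 -0.01] w -0.0001 j7 [ 22. 122.]
side 0 141 block s [-10.42132229  12.62294947] w 0.05863466829216883
[0.0793, 0.0799, 0.0806, 0.0803]
side 6 131 block s [-31.08513865  -8.4831681 ] w 0.06122552530331231
[0.0712, 0.0711, 0.0712, 0.0713]
top 0 137 block s [-13.36557881   9.7993293 ] w 0.24497332635605812
[0.0811, 0.081, 0.0815, 0.0811]
top 6 136 block s [-34.03167809 -11.2894892 ] w -0.10059992504767938
[0.0726, 0.0728, 0.0717, 0.0717]
```

View pics/c6.png

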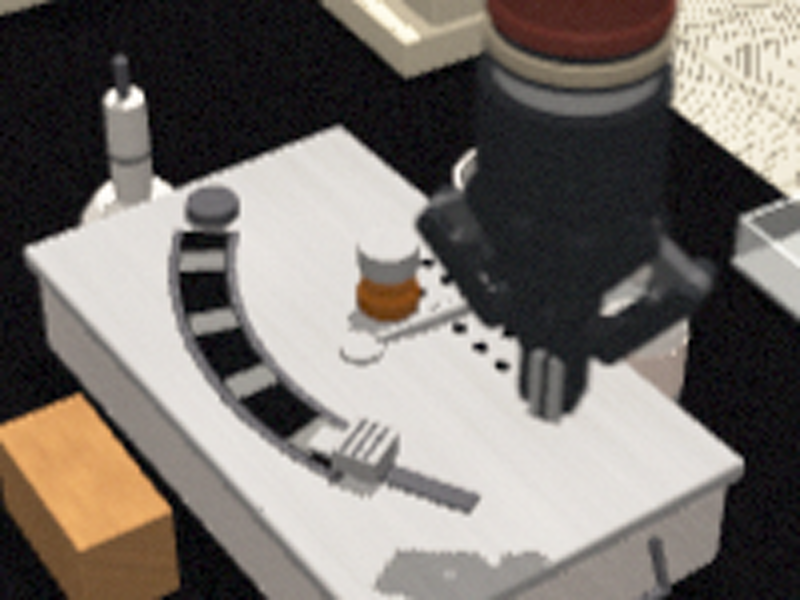

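The catch at crop (365,455) has moved 20.7–21.1 mm by depth, against 22 mm nominal. That is within error but not proof, so I'll push once more with the tool upright to confirm the stop.

```bash
python3 -m handwheel '{"gripper":[0,0,0,0,0],"offset":[[0,0.06,0],[0,0.06,0.04],[0,0.04,0.06],[0,0.0,0.06],[0,0,0]],"spin":[0,0,0,0,0]}'; python3 c.py
```

```text
t: 11.4
eef_pos: [0.5914, -0.107, 0.0699]
tcp_rot: [178.7, -0.2, -147.8]
contact_force: [-0.4, 0.6, -0.7]
gripper_width: 0.0002
t 11.4 tcp [ 0.5914 -0.107   0.0699] rot [ 1.7870e+02 -1.7000e-01 -1.4779e+02] R 0.1995 a -34.01 F [-0.4  0.6 -0.7] M [-0.07  0.04 -0.01] w 0.0002 j7 [ 20. 117.]
s 21.603497840022857 w 1.613856630278704 push F 0.6732225403561143
goal [ 0.5966 -0.1184  0.048 ] offset [ 0.0065 -0.0515  0.0863] spin 0.0046 rows>= 1.0
goal [ 0.5839 -0.098   0.048 ] offset [0.0059 0.0445 0.0885] spin 0.0046 rows>= 1.0
```

```bash
python3 -m handwheel '{"gripper":[0,0,0,0,0],"offset":[[0.004,0,0.05],[0.002,0,0.04],[0,0.016,0],[0,0.016,0],[0,0.016,0]],"spin":[0,0,0,0,0]}'; python3 c.py|head -2
```

```text
t: 11.82
eef_pos: [0.5804, -0.0902, 0.0467]
tcp_rot: [178.2, -0.2, -147.6]
contact_force: [2.0, -5.6, -1.9]
gripper_width: -0.0004
t 11.8167 tcp [ 0.5804 -0.0902  0.0467] rot [ 178.16   -0.25 -147.56] R 0.1989 a -28.23 F [ 2.  -5.6 -1.9] M [-1.36 -0.65  0.01] w -0.0004 j7 [ 18. 115.]
s 1.4766769038823149 w 1.1482394225004735 push F -5.783610813029741
```

```bash
for i in 1; do python3 -m handwheel '{"gripper":[0],"offset":[[0,0.012,0]],"spin":[0]}' >/dev/null; python3 c.py|head -2;  python3 -m handwheel '{"gripper":[0],"offset":[[0,0.016,0.001]],"spin":[0]}' >/dev/null; python3 c.py|head -2; python3 -m handwheel '{"gripper":[0],"offset":[[0,0.02,0.001]],"spin":[0]}' >/dev/null; python3 c.py|head -2; done
```

```text
t 11.9 tcp [ 0.5805 -0.0899  0.0476] rot [ 1.7848e+02 -1.5000e-01 -1.4758e+02] R 0.1987 a -28.19 F [ 4.6 -7.1 -2.3] M [-1.59 -0.93 -0.  ] w -0.0001 j7 [ 18. 115.]
s 1.3464034972451775 w 1.3221554091457703 push F -8.464651389926484
t 11.9833 tcp [ 0.5807 -0.0899  0.0484] rot [ 1.7887e+02 -2.0000e-02 -1.4769e+02] R 0.1985 a -28.2 F [ 2.7 -5.4 -1.5] M [-1.32 -0.77 -0.06] w 0.0 j7 [ 18. 115.]
s 1.3786609157222622 w 1.4854895137451367 push F -5.999267463683149
t 12.0667 tcp [ 0.5807 -0.0898  0.0494] rot [ 1.7934e+02  1.4000e-01 -1.4784e+02] R 0.1984 a -28.18 F [ 5.1 -6.5 -2.3] M [-1.46 -0.9  -0.01] w -0.0002 j7 [ 17. 114.]
s 1.3158320769342304 w 1.6180337889515224 push F -8.250434270410624
```

The catch holds still at 8 N, well above its 3 N friction, so it is on its stop. Retreating.

```bash
python3 -m handwheel '{"gripper":[0,0,0,0,0,0,0,0,0],"offset":[[0,-0.04,0],[0,-0.06,0],[0,-0.02,-0.06],[0,0,-0.12],[0,0,-0.14],[0,0,-0.14],[0,0,-0.14],[0,0,0],[0,0,0]],"spin":[0,0,0,0,0,0,0,0,0]}'
python3 - <<'E'
from c import *
info()
for n in('side','top'):
    p,d=ctrl.grab_frame(n); np.savez(n+'7.npz',p=p,d=d); Q=cloud(n,d).reshape(-1,3); s=(Q[:,:2]-u)@T*1000; w=(Q[:,:2]-u)@N*1000
    m=(Q[:,2]>.0845)&(Q[:,2]<.095)&(abs(s)<50)&(abs(w)<20); print(n,m.sum(),np.percentile(s[m],[2,98]) if m.any() else '')
    r=Q[:,:2]-A; R=np.hypot(*r.T); a=np.degrees(np.arctan2(r@e,-(r@ex)))
    print([round(float(np.median(Q[(abs(a-c)<1.5)&(abs(R-.2)<.008)&(Q[:,2]>.05)&(Q[:,2]<.1),2])),4) for c in(32.5,17.6,2.7,-12.2)])
cv2.imwrite('pics/c7.png',np.load('side7.npz')['p'][...,::-1])
E
```

```text
t: 12.82
eef_pos: [0.5995, -0.1191, 0.2109]
tcp_rot: [179.2, 0.4, -148.0]
contact_force: [-0.4, 0.4, -0.5]
gripper_width: 0.0
t 12.8167 tcp [ 0.5995 -0.1191  0.2109] rot [ 179.24    0.38 -148.  ] R 0.2011 a -38.13 F [-0.4  0.4 -0.5] M [-0.    0.01 -0.  ] w 0.0 j7 [ 22. 121.]
side 137 [-31.40506761  -7.63024423]
[0.071, 0.0713, 0.0711, 0.0712]
top 132 [-33.94143523 -11.39756681]
[0.0725, 0.0723, 0.073, 0.0731]
```

View pics/c7.png

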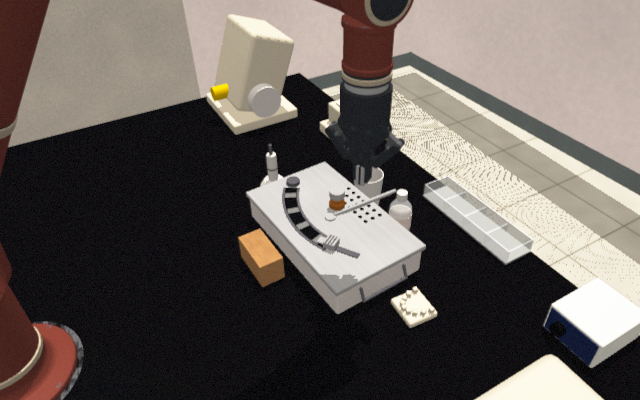

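Run:
```python
from c import *
for n in('side','top'):
    for f in '67':
        a=cv2.cvtColor(np.load(n+'0.npz')['p'],cv2.COLOR_RGB2GRAY); b=cv2.cvtColor(np.load(n+f+'.npz')['p'],cv2.COLOR_RGB2GRAY)
        c0=np.append(u+T*.001,.088); q0=proj(n,c0); q22=proj(n,c0-np.append(T*.022,0))
        for k in (5,6,7):
            x,y=q0.round().astype(int); K=4; up=lambda i: cv2.resize(i,None,fx=K,fy=K,interpolation=cv2.INTER_CUBIC)
            t=up(a[y-k:y+k+1,x-k:x+k+1]); X,Y=q22.round().astype(int); m=k+6; w=up(b[Y-m:Y+m+1,X-m:X+m+1])
            r=cv2.matchTemplate(w,t,cv2.TM_CCOEFF_NORMED); _,v,_,l=cv2.minMaxLoc(r)
            sh=np.array([X-m+l[0]/K+k-x,Y-m+l[1]/K+k-y]); d=q22-q0
            print(n,f,k,round(v,3),'shift',sh,'for22',d.round(2),'travel mm',round(22*sh@d/(d@d),2))
```

```text
side 6 5 0.901 shift [-10.   -3.5] for22 [-10.51  -3.71] travel mm 20.91
side 6 6 0.921 shift [-9.75 -3.75] for22 [-10.51  -3.71] travel mm 20.61
side 6 7 0.931 shift [-9.75 -3.75] for22 [-10.51  -3.71] travel mm 20.61
side 7 5 0.903 shift [-10.    -3.25] for22 [-10.51  -3.71] travel mm 20.74
side 7 6 0.92 shift [-10.   -3.5] for22 [-10.51  -3.71] travel mm 20.91
side 7 7 0.931 shift [-9.75 -3.75] for22 [-10.51  -3.71] travel mm 20.61
top 6 5 0.902 shift [-8.    5.25] for22 [-8.69  5.36] travel mm 20.62
top 6 6 0.91 shift [-8.  5.] for22 [-8.69  5.36] travel mm 20.33
top 6 7 0.877 shift [-8.    4.75] for22 [-8.69  5.36] travel mm 20.05
top 7 5 0.899 shift [-8.    5.25] for22 [-8.69  5.36] travel mm 20.62
top 7 6 0.91 shift [-8.  5.] for22 [-8.69  5.36] travel mm 20.33
top 7 7 0.878 shift [-8.    4.75] for22 [-8.69  5.36] travel mm 20.05
```

Both views give about 20.7 mm of travel, roughly 1 mm short of nominal. There is time left, so I'll press once more, firmer and held, and compare.

```bash
python3 -m handwheel '{"gripper":[0,0,0,0,0,0,0],"offset":[[0,0,0.14],[0,0,0.14],[0,0,0.14],[0,0,0.12],[0,0,0.06],[0,0,0.02],[0,0,0]],"spin":[0,0,0,0,0,0,0]}'; python3 c.py
```

```text
t: 13.5
eef_pos: [0.5952, -0.1152, 0.0431]
tcp_rot: [178.7, -0.0, -147.9]
contact_force: [0.2, -0.1, 0.4]
gripper_width: 0.0002
t 13.5 tcp [ 0.5952 -0.1152  0.0431] rot [ 1.7875e+02 -2.0000e-02 -1.4793e+02] R 0.2018 a -36.5 F [ 0.2 -0.1  0.4] M [-0.04 -0.01 -0.04] w 0.0002 j7 [ 20. 117.]
s 30.53017765193582 w 0.5378202076113794 push F -0.13918361771762341
goal [ 0.5966 -0.1184  0.048 ] offset [ 0.0022 -0.0134 -0.0199] spin 0.0029 rows>= 1.0
goal [ 0.5839 -0.098   0.048 ] offset [ 0.0018  0.0825 -0.0178] spin 0.0029 rows>= 1.0
```

```bash
python3 -m handwheel '{"gripper":[0,0,0,0,0],"offset":[[0,0.03,-0.02],[0,0.03,-0.004],[0,0.03,0],[0,0.016,0],[0,0.012,0]],"spin":[0,0,0,0,0]}'; python3 c.py | head -2; python3 -m handwheel '{"gripper":[0,0],"offset":[[0,0.03,0.002],[0,0.04,0.004]],"spin":[0,0]}';  python3 c.py | head -2
```

```text
t: 13.92
eef_pos: [0.5801, -0.0877, 0.0534]
tcp_rot: [178.9, 0.2, -148.0]
contact_force: [0.8, -0.0, -0.4]
gripper_width: 0.0001
t 13.9167 tcp [ 0.5801 -0.0877  0.0534] rot [ 178.88    0.22 -147.96] R 0.1979 a -27.57 F [ 0.8 -0.  -0.4] M [-0.05  0.05  0.03] w 0.0001 j7 [ 18. 115.]
s -0.7758709240112511 w 2.1419738067630325 push F -0.4251478465777877
t: 14.08
eef_pos: [0.5786, -0.0843, 0.0546]
tcp_rot: [-179.7, 0.7, -148.1]
contact_force: [12.6, -19.0, -13.4]
gripper_width: 0.0002
t 14.0833 tcp [ 0.5786 -0.0843  0.0546] rot [-179.7     0.67 -148.13] R 0.1973 a -26.52 F [ 12.6 -19.  -13.4] M [-4.3  -2.86 -0.03] w 0.0002 j7 [ 17. 113.]
s -4.399966841873845 w 2.7063176074181476 push F -22.738173014124495
```

```bash
python3 -m handwheel '{"gripper":[0,0,0,0,0,0,0,0],"offset":[[0,-0.04,0],[0,-0.06,0],[0,-0.02,-0.06],[0,0,-0.12],[0,0,-0.14],[0,0,-0.14],[0,0,-0.1],[0,0,0]],"spin":[0,0,0,0,0,0,0,0]}' | head -2
python3 - <<'E'
from c import *
info()
for n in('side','top'):
    p,d=ctrl.grab_frame(n); np.savez(n+'8.npz',p=p,d=d); Q=cloud(n,d).reshape(-1,3); s=(Q[:,:2]-u)@T*1000; w=(Q[:,:2]-u)@N*1000
    m=(Q[:,2]>.0845)&(Q[:,2]<.095)&(abs(s)<50)&(abs(w)<20); print(n,m.sum(),np.percentile(s[m],[2,98]),s[m].mean())
    r=Q[:,:2]-A; R=np.hypot(*r.T); a=np.degrees(np.arctan2(r@e,-(r@ex)))
    print([round(float(np.median(Q[(abs(a-c)<1.5)&(abs(R-.2)<.008)&(Q[:,2]>.05)&(Q[:,2]<.1),2])),4) for c in(32.5,17.6,2.7,-12.2)])
    for f in '7':
        a=cv2.cvtColor(np.load(n+f+'.npz')['p'],cv2.COLOR_RGB2GRAY).astype(np.float32); b=cv2.cvtColor(p,cv2.COLOR_RGB2GRAY).astype(np.float32)
        x,y=proj(n,np.append(u-T*.020,.088)).round().astype(int); sl=np.s_[y-9:y+10,x-9:x+10]; print('shift vs 7 px',cv2.phaseCorrelate(a[sl],b[sl]),abs(a[sl]-b[sl]).mean())
    # bystanders: difference start vs now
    d0=np.load(n+'0.npz')['d']; P0=cloud(n,d0); P1=cloud(n,d)
    for nm,c in dict(jar=(.637,.022),mirror=(.70,.003),curing=(.588,.233),cup=(.752,.077),rinse=(.755,-.037)).items():
        f=lambda P:(lambda m:P[m].mean(0).round(4) if m.sum()>20 else None)((np.hypot(P[...,0]-c[0],P[...,1]-c[1])<.03)&(P[...,2]>.077)&(P[...,2]<.13)); print(nm,f(P0),f(P1))
E
```

```text
t: 14.75
eef_pos: [0.5931, -0.1133, 0.2028]
t 14.75 tcp [ 0.5931 -0.1133  0.2028] rot [-179.35    0.68 -148.34] R 0.2022 a -35.72 F [0.6 0.4 0.9] M [ 0.02 -0.05  0.  ] w -0.0002 j7 [ 21. 119.]
side 133 [-30.96703644  -7.9505526 ] -19.113597811864892
[0.0716, 0.0712, 0.0713, 0.0714]
shift vs 7 px ((0.050180532262880106, 0.018860350582876606), 0.9900778620690107) 1.4515235
jar [0.6375 0.0188 0.0989] [0.6372 0.0187 0.0987]
mirror [0.6971 0.0014 0.0782] [0.7026 0.0011 0.0782]
curing [0.5881 0.2308 0.0967] [0.588  0.2305 0.0969]
cup None None
rinse [ 0.7564 -0.0396  0.0918] [ 0.7566 -0.0399  0.0913]
top 134 [-34.16976267 -10.78090414] -22.482554501622115
[0.0724, 0.0727, 0.0727, 0.0724]
shift vs 7 px ((-0.013459128327083292, -0.1112937982231248), 0.9556526091694831) 1.301939
jar [0.6369 0.0238 0.1032] [0.6367 0.024  0.1035]
mirror [0.6991 0.004  0.0792] [0.7    0.0042 0.079 ]
curing [0.586  0.2345 0.1024] [0.5859 0.2345 0.1023]
cup [0.7729 0.0648 0.0802] [0.7726 0.0696 0.0799]
rinse [ 0.7541 -0.033   0.0939] [ 0.7545 -0.0334  0.0949]
```

The firm 23 N push moved the catch by no more than 0.1 px, so it is on its rigid stop. I'm handing in.

```bash
python3 -c "
from station import ctrl
print(ctrl.read_state()['contact_force']); print(ctrl.job_done())"
```

```text
[0.15388442 1.03845463 0.50065653]
the job is handed in; nothing more can be done
None
```

I pressed the four links down in order from the post, running the shut fingertip along the curve. Then I pushed the catch towards link 4 until it stopped, and lifted clear. The job was handed in at about 15 s.

**Links:** each reached a hard stop at the same height. In the last pictures their tops are at 71–73 mm, about 1.3–1.5 mm above the lid as each camera measures it. They were 79–81 mm when raised.

**Catch:** it would not move further under pushes of up to 23 N (three in all), so I take it as fully home. The pictures show about 20.7 mm of travel against the stated 22 mm. The difference stayed unexplained; camera error is possible.

**Bystanders:** the depth checks show the jar, curing light and bottle unmoved. The mirror and cup readings shifted by up to 5.5 mm in one view each. I put that down to parts of them being hidden, but did not prove it. The cast and carton were judged only by eye in the last picture.

**What disagreed or went wrong:**
- **Fingertip height:** the real fingertip sat about 30 mm above the reported TCP, so I worked from the pictures and contact force.
- **Link 3:** the finger once caught on its edge with about 17 N sideways. I lifted 2–3 mm and carried on.
- **Catch pushes:** the firmest ones reached 20–23 N.

The arm finished about 15 cm above the lid with no contact force beyond sensor noise.

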